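# Load the heater control's cells, fit its knob and hold it pressed

### The job

Get this gas heater control box ready to light: drop the two battery cells one at a time, nub up, into its two round wells. Then take the black knob, turn it so that its D-shaped bore matches the flat of the valve shaft, push it fully home on the shaft and press it in against the spring to its stop. Finish with the knob still held pressed in (do not let go), and leave the padlock, the tape roll and the pliers where they are.

Things in the scene. Friction and masses are not known exactly. Their poses are not given: they have to be found in the camera images.
- cell0_center (a point): First of two like cells: a plain grey and steel battery cell standing upright on the counter, cylinder 26 mm in diameter and 50 mm tall, 65 g, with a small 7 mm contact nub on its upper end; this point is its centre, 25 mm above its lower end; z points up to the nub
- cell1_center (a point): Second of two like cells: a plain grey and steel battery cell standing upright on the counter, cylinder 26 mm in diameter and 50 mm tall, 65 g, with a small 7 mm contact nub on its upper end; this point is its centre, 25 mm above its lower end; z points up to the nub
- well0 (a point): Well 0: centre of the mouth of one of the two round battery wells in the top of the control box, level with the box top (44 mm above the counter): 31 mm in diameter, 32 mm deep, chamfered rim; the two wells lie 50 mm apart; a cell standing on the well's floor has its centre 7 mm below this point and sticks out 18 mm; axes as the control box
- well1 (a point): Well 1: centre of the mouth of one of the two round battery wells in the top of the control box, level with the box top (44 mm above the counter): 31 mm in diameter, 32 mm deep, chamfered rim; the two wells lie 50 mm apart; a cell standing on the well's floor has its centre 7 mm below this point and sticks out 18 mm; axes as the control box
- knob_center (a point): Black knob, 60 g, 40 mm tall, standing bore down on the counter; this point is on its axis, 20 mm above its underside. Below it a round skirt 42 mm across; above it a grip bar 12 mm wide, 20 mm high, along x from -19 to +18.5 mm, parallel-sided from -19 to +11 mm: pinch it across y. The bar's +x end is pointed and bears a pointer line
- knob: The same knob: origin at the centre of its underside, axes as knob_center. From below it has a blind D-bore 14.6 mm in diameter, 16 mm deep (it ends 4 mm below knob_center); the bore's flat is on the +x (pointer) side, 4.2 mm from the axis, and starts 2 mm inside the mouth
- shaft_tip (a point): Centre of the upper end of the upright steel D-shaft on the control box, 68 mm above the counter and 24 mm above the box when not pressed: 12 mm in diameter, a flat 3 mm from its axis, chamfered tip; x points out of the flat. The knob goes on with its x along this x (0.25 rad of play); fully home, knob_center is 4 mm above this point. The shaft turns stiffly (0.06 Nm) and its start angle varies
- valve_shaft (a joint): how far the shaft is pressed down, m: 0 released, 0.005 at its stop; a return spring pushes back with 3 N at 0 and 8 N at 0.005
- control_box: Grey control box, screwed down: 100 mm (x) by 160 mm (y) by 44 mm high; origin at the centre of its underside, z up. The wells are at x = -25 and +25 mm, y = -42 mm; the shaft is at x = 0, y = +45 mm; a brass gas stub sticks out 20 mm at the +y end
- padlock: bystander: brass padlock lying flat, 69x45x18 mm; origin at its underside
- etape_y: bystander: roll of yellow insulating tape lying flat, 62 mm across, 19 mm high; origin at its underside
- pliers: bystander: pliers with red handles lying flat, 61x186x16 mm; origin at its underside
There are look-alikes about, which are no part of the job. What is shaped like the part that bears cell1_center but red is not meant.

How it is judged:
By the outcome, as a careful person would: the job done as asked, in the order asked, and still so for the second after the job is handed in, while the arm keeps its last pose, push and grip.
It also fails if it takes over 72 s, if anything falls off the work surface, if the arm or the gripper's body presses on something with over 40 N, if the wrist force passes 120 N, or if a joint passes its speed limit or range.

### The arm

A 6-joint arm with a two-finger parallel gripper is mounted at the origin on a cart in front of the work surface, level with it; the furniture and walls round the work are solid. World frame = base frame: x ahead of the robot, y to its left, z up, the work surface at z = 0. Lengths are in mm, angles in rad, forces in N, time in s.
With the tool pointing down it reaches from about 425 to 1125 mm from the base axis. Payload 14.9 kg.
Tool frame: the origin (TCP) lies midway between the tips of the shut fingers; the grasp point (between the pads) lies 19 mm behind it; z points along the fingers, y is the line along which they close (so a half turn about z gives the same grasp; the last joint's range is limited). The gripper opens to 91 mm and grips with 3 to 60 N. Pads are 32 mm wide; open, the fingers measure 118 mm over their backs; the gripper's body (76 mm by 178 mm) begins 60 mm behind the grasp point.
Start: joints at [1.182, 0.379, 1.734, -0, 1.028, -0.033], TCP at [243.846, 656.168, 213.932] pointing down, gripper open.
Joint ranges: [-2.77, 2.77], [-0.74, 2.19], [0, 2.66], [-1.06, 4.2], [0.31, 2.87], [-3.08, 3.08]. Speed limits (rad/s): [1.89, 1.89, 2.39, 3.14, 3.14, 3.14].

### API

Orientations are given as a rotation vector (axis times angle).
In Python, from station import r, cams gives the robot as it stands.
- The arm moves only by the tool carry_out, never from a script. Its argument "series" is a list of rows, each a list of 3 entries, a list of its own where there are three numbers: the turn, a rotation vector about the tool's x, y, z scaled (see below), then the shift along the tool's x, y, z scaled (see below), then the opening, from 0 (shut) to 1 (fully open). In form: [[[rx, ry, rz], [dx, dy, dz], hand], ...]. A call has 1 to 5 rows; each row shifts and turns the commanded pose from where the row before left it, along the tool's axes as they then stand; what a row does not reach is not made up. The controller multiplies each number of a shift by 30 mm and each number of a turn by 5 degrees. A row lasts 1/10 s, in which the tool goes at most 50 mm and 8.59 degrees, less where a joint would pass 70% of its speed; a pose out of reach is approached as far as the arm can. A call with a number of a shift or a turn outside -1 to 1 is refused whole. A call with a gripper value outside its range is refused whole. The fingers move at their own pace and stop on an object; "squeeze" is the grip in N (left out, the last holds). Time passes only in rows, so rows that do not move let the fingers close. It gives the time, the measured TCP pose, the force, the opening and the grip force at its end, in the units of the state.
- r.observe(): the state, without advancing time (a new reading comes with each control period).
- cams.get_image(name): name is "side" or "top" or "wrist"; returns a dict with "img" (384x512x3 uint8, red, green, blue), "fx", "fy", "cx", "cy" (pixels), "R" (3x3) and "t" (3): a world point X has camera coordinates R X + t; the wrist camera has in their place "hand_eye" (4x4, takes a point from camera to tool coordinates, whose origin is the TCP and whose axes are the flange's). Camera axes: x right, y down, z forward; pixel columns grow to the right and rows downward; lengths in mm; the calibration is good to about 2 mm. A picture is of the moment at which its call begins: read the wrist's pose just before it. There is no depth.
- r.hand_in(): hands the job in; it is judged then, once.
The state is a dict: "clock": time; "qpos": joint angles; "joint_vel": joint speeds; "joint_torque": joint torques, N m; "position": TCP position; "ee_rot": TCP orientation; "force": force on the tool from outside, world axes, zero at the start; "moment": the same for the moment, N m; "opening": finger opening in mm; "grasp_force": force on a finger pad.
Only numpy, scipy, OpenCV 4.12 (cv2) and the standard library are available. Lean on these libraries where they do the work, as an engineer would, in place of code of your own. Each camera call takes 0.05 s, during which the arm holds its last target. There are 200 camera calls.

## Working session

There is one attempt and no reset: what is moved stays moved. The work goes in short steps, Python scripts to look and compute and a tool call to move; the robot and the scene stay as the last step left them, time stands still between calls to the robot, and variables do not carry over. Pictures are saved under pics/ and viewed, at most 10 in all, crops included, and the job is handed in when it is done.

Besides the shell and the picture viewer there is one more tool, called by a JSON object that holds its "method" and its "body", one argument or row to a line. carry_out: Moves the arm, as the interface text tells. Its arguments: {"type":"object","properties":{"series":{"type":"array"},"squeeze":{"type":"number"}},"required":["series"]}

```bash
mkdir -p pics; ls; python3 - <<'E'
from station import r,cams
import cv2,numpy as np
s=r.observe();print(s)
ims=[]
for n in ["top","side","wrist"]:
    c=cams.get_image(n);cv2.imwrite(f"pics/{n}0.png",c["img"][:,:,::-1])
    np.save(f"{n}0.npy",c,allow_pickle=True)
    print(n,{k:(np.round(v,3).tolist()) for k,v in c.items() if k!="img"})
t=[cv2.imread(f"pics/{n}0.png") for n in ["top","side"]]
cv2.imwrite("pics/topbig.png",cv2.resize(t[0],(800,600),interpolation=cv2.INTER_CUBIC))
cv2.imwrite("pics/sidebig.png",cv2.resize(t[1],(800,600),interpolation=cv2.INTER_CUBIC))
E
```

```text
pics
{'clock': 0.0, 'qpos': array([ 1.18170601e+00,  3.79394839e-01,  1.73477687e+00,  3.86616015e-05,
        1.02850567e+00, -3.32788130e-02]), 'joint_vel': array([-0.00122928, -0.00109425, -0.00029275, -0.00097548, -0.00079212,
        0.00149996]), 'joint_torque': array([ 2.57948966e-03, -7.63730192e+01, -4.34375131e+01,  6.51425449e-02,
        4.22814803e-02, -6.37472453e-05]), 'position': array([243.67883257, 655.79513921, 213.29979186]), 'ee_rot': array([-5.55948617e-01, -3.09174560e+00,  1.65499158e-03]), 'force': array([-0.13476182, -0.4263728 ,  0.23160441]), 'moment': array([ 0.03523927,  0.03995669, -0.01258485]), 'grasp_force': 0.0, 'opening': 91.43298075124754}
top {'fx': 385.188, 'fy': 385.188, 'cx': 261.422, 'cy': 195.479, 'R': [[-0.002, -1.0, 0.001], [-0.991, 0.002, -0.137], [0.137, -0.001, -0.991]], 't': [228.106, 515.173, 1123.217]}
side {'fx': 364.346, 'fy': 364.346, 'cx': 255.996, 'cy': 185.605, 'R': [[1.0, 0.005, 0.004], [0.006, -0.446, -0.895], [-0.003, 0.895, -0.446]], 't': [-526.404, 161.925, 770.08]}
wrist {'fx': 272.558, 'fy': 272.558, 'cx': 259.473, 'cy': 189.954, 'hand_eye': [[-0.0, -0.957, -0.291, 81.227], [1.0, -0.0, 0.001, -0.699], [-0.001, -0.291, 0.957, -169.45], [0.0, 0.0, 0.0, 1.0]]}
```

View pics/topbig.png

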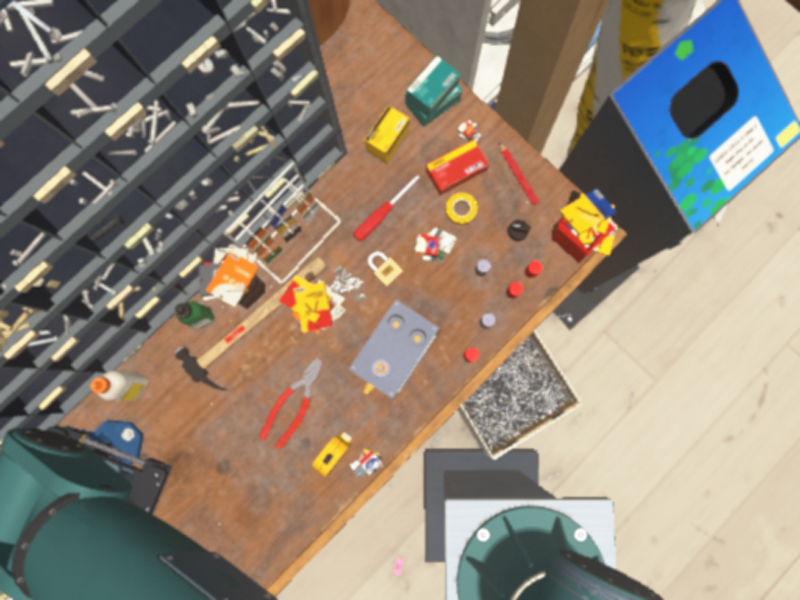

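View pics/sidebig.png

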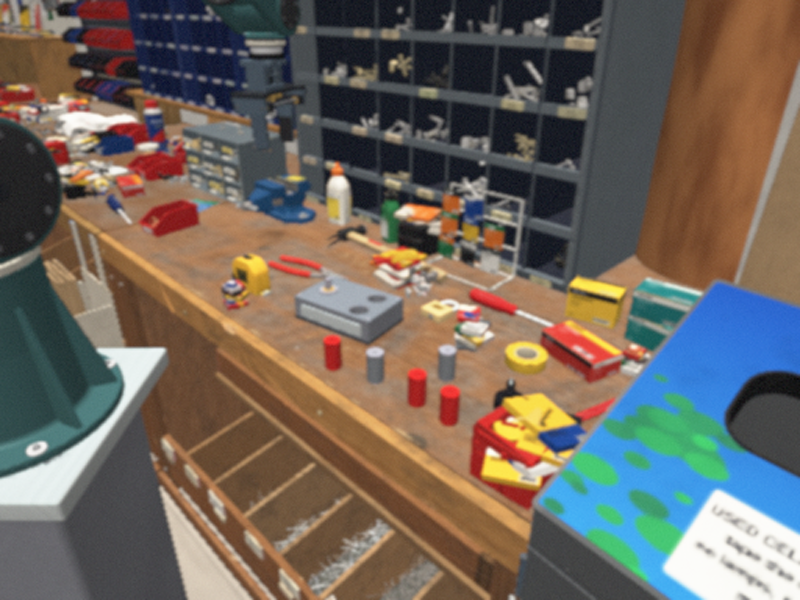

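The top view (800 px scale) shows the grey cells at (483,267) and (488,320), the knob at (518,230), the wells at (396,323) and (417,338), and the shaft at (380,368). The red look-alikes are at (535,268), (515,289) and (472,355). The side view agrees.

```bash
cat > h.py <<'E'
import numpy as np,cv2
from scipy.spatial.transform import Rotation as Ro
def ray(c,uv,z,pose=None):
    d=np.array([(uv[0]-c["cx"])/c["fx"],(uv[1]-c["cy"])/c["fy"],1.])
    if "R" in c: R=np.array(c["R"]).T;o=-R@np.array(c["t"])
    else:
        H=np.array(c["hand_eye"]);Rt=Ro.from_rotvec(pose[1]).as_matrix()
        R=Rt@H[:3,:3];o=Rt@H[:3,3]+np.array(pose[0])
    w=R@d;return o+w*(z-o[2])/w[2]
def proj(c,X,pose=None):
    if "R" in c: p=np.array(c["R"])@X+np.array(c["t"])
    else:
        H=np.array(c["hand_eye"]);Rt=Ro.from_rotvec(pose[1]).as_matrix()
        p=(Rt@H[:3,:3]).T@(np.array(X)-Rt@H[:3,3]-np.array(pose[0]))
    return np.array([p[0]/p[2]*c["fx"]+c["cx"],p[1]/p[2]*c["fy"]+c["cy"]])
def tool(pos,rot,X): # world target -> shift in tool axes in units of 30 mm
    return Ro.from_rotvec(rot).inv().apply(np.array(X)-np.array(pos))/30
E
python3 - <<'E'
from h import *
c=np.load("top0.npy",allow_pickle=True).item();s=np.load("side0.npy",allow_pickle=True).item()
for n,u,z in [("c0",(483,267),50),("c1",(488,320),50),("knob",(518,229),40),("w0",(396,323),44),("w1",(417,338),44),("shaft",(381,367),68)]:
    p=ray(c,np.array(u)/1.5625,z);print(n,p.round(),(proj(s,p)*1.5625).round())
im=c["img"][:,:,::-1]
cv2.imwrite("pics/crop.png",cv2.resize(im[125:265,215:355],(600,600),interpolation=cv2.INTER_CUBIC))
E
```

```text
c0 [588.  84.  50.] [443. 348.]
c1 [485.  76.  50.] [372. 350.]
knob [665.  13.  40.] [504. 383.]
w0 [481. 251.  44.] [374. 298.]
w1 [452. 211.  44.] [356. 309.]
shaft [397. 278.  68.] [326. 278.]
```

View pics/crop.png

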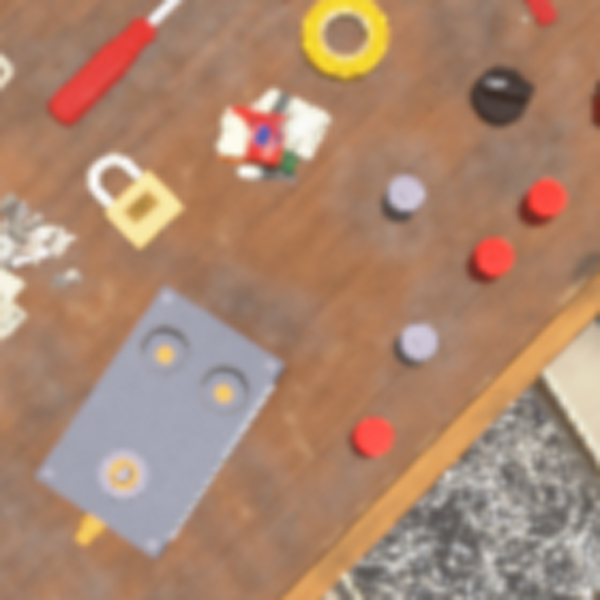

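The wells are at the box's -y end, and box y points at about 146° in the world. I'm moving over the cells and turning the tool's y axis to about -34°.

{"method": "carry_out", "body": {
  "series": [
    [[0,0,0],[-0.95,-0.94,0],0.55],
    [[0,0,0],[-0.95,-0.94,0],0.55],
    [[0,0,0],[-0.95,-0.94,0],0.55],
    [[0,0,0],[-0.95,-0.94,0],0.55],
    [[0,0,0],[-0.95,-0.94,0],0.55]
  ],
  "squeeze": 20
}}

```text
clock: 0.65
position: [328.6, 472.8, 213.8]
ee_rot: [-0.556, -3.092, 0.0]
force: [0.8, 0.7, 0.4]
opening: 54.2
grasp_force: 0.0
```

{"method": "carry_out", "body": {
  "series": [
    [[0,0,0],[-0.95,-0.94,0],0.55],
    [[0,0,0],[-0.95,-0.94,0],0.55],
    [[0,0,0],[-0.95,-0.94,0],0.55],
    [[0,0,0],[-0.95,-0.94,0],0.55],
    [[0,0,0],[-0.95,-0.94,0],0.55]
  ]
}}

```text
clock: 1.15
position: [413.1, 291.0, 213.9]
ee_rot: [0.556, 3.092, 0.0]
force: [-0.1, 0.9, -0.2]
opening: 50.1
grasp_force: 0.0
```

{"method": "carry_out", "body": {
  "series": [
    [[0,0,0],[-0.95,-0.94,0],0.55],
    [[0,0,0],[-0.95,-0.94,0],0.55],
    [[0,0,0],[-0.95,-0.94,0],0.55],
    [[0,0,0],[-0.95,-0.94,0],0.55],
    [[0,0,0],[-0.95,-0.94,0],0.55]
  ]
}}

```text
clock: 1.65
position: [497.6, 109.1, 214.0]
ee_rot: [0.556, 3.092, 0.0]
force: [0.7, 1.4, -0.6]
opening: 50.6
grasp_force: 0.0
```

{"method": "carry_out", "body": {
  "series": [
    [[0,0,1],[0,0,0],0.55],
    [[0,0,1],[0,0,0],0.55],
    [[0,0,1],[0,0,0],0.55],
    [[0,0,1],[0,0,0],0.55],
    [[0,0,1],[0,0,0],0.55]
  ]
}}

```text
clock: 2.15
position: [497.1, 110.7, 213.8]
ee_rot: [-1.217, -2.896, 0.0]
force: [0.2, 0.5, 0.4]
opening: 50.2
grasp_force: 0.0
```

{"method": "carry_out", "body": {
  "series": [
    [[0,0,1],[0,0,0],0.55],
    [[0,0,1],[0,0,0],0.55],
    [[0,0,1],[0,0,0],0.55],
    [[0,0,1],[0,0,0],0.55],
    [[0,0,1],[0,0,0],0.55]
  ]
}}

```text
clock: 2.65
position: [497.1, 110.7, 213.8]
ee_rot: [-1.815, -2.564, 0.0]
force: [0.4, 0.2, -0.6]
opening: 50.2
grasp_force: 0.0
```

{"method": "carry_out", "body": {
  "series": [
    [[0,0,1],[0,0,0],0.55],
    [[0,0,1],[0,0,0],0.55],
    [[0,0,1],[0,0,0],0.55],
    [[0,0,1],[0,0,0],0.55],
    [[0,0,1],[0,0,0],0.55]
  ]
}}

```text
clock: 3.15
position: [497.1, 110.7, 213.8]
ee_rot: [-2.327, -2.11, 0.0]
force: [0.4, -0.1, 1.2]
opening: 50.4
grasp_force: 0.0
```

{"method": "carry_out", "body": {
  "series": [
    [[0,0,1],[0,0,0],0.55],
    [[0,0,1],[0,0,0],0.55],
    [[0,0,1],[0,0,0],0.55],
    [[0,0,1],[0,0,0],0.55],
    [[0,0,1],[0,0,0],0.55]
  ]
}}

```text
clock: 3.65
position: [497.1, 110.7, 213.8]
ee_rot: [-2.729, -1.557, 0.0]
force: [-0.2, -1.4, -0.1]
opening: 50.1
grasp_force: 0.0
```

{"method": "carry_out", "body": {
  "series": [
    [[0,0,0.8],[0,0,0],0.55],
    [[0,0,0],[0,0,0],0.55],
    [[0,0,0],[0,0,0],0.55]
  ]
}}

```text
clock: 3.95
position: [497.1, 110.7, 213.8]
ee_rot: [-2.777, -1.469, 0.0]
force: [0.4, -0.3, 0.3]
opening: 50.2
grasp_force: 0.0
```

```bash
python3 - <<'E'
from station import r,cams
from h import *
s=r.observe();c=cams.get_image("wrist");c["pose"]=(s["position"],s["ee_rot"]);np.save("w1.npy",c,allow_pickle=True)
print(s["clock"],s["position"],s["ee_rot"],s["qpos"].round(2),Ro.from_rotvec(s["ee_rot"]).as_matrix().round(3))
for n,p in dict(c0=(588,84,50),c1=(485,76,50),knob=(665,13,40),w0=(452,211,44),w1=(481,251,44),shaft=(397,278,68)).items():print(n,(proj(c,np.array(p),c["pose"])*1.5625).round())
cv2.imwrite("pics/w1.png",cv2.resize(c["img"][:,:,::-1],(800,600),interpolation=cv2.INTER_CUBIC))
E
```

```text
3.95 [497.12821644 110.72535647 213.83344203] [-2.77718332e+00 -1.46855076e+00  3.12515381e-04] [ 0.17  0.08  2.12 -0.    0.95  0.77] [[ 0.563  0.826 -0.   ]
 [ 0.826 -0.563 -0.   ]
 [-0.    -0.    -1.   ]]
c0 [519. 238.]
c1 [415. 316.]
knob [641. 255.]
w0 [284. 201.]
w1 [280. 133.]
shaft [154. 168.]
```

View pics/w1.png

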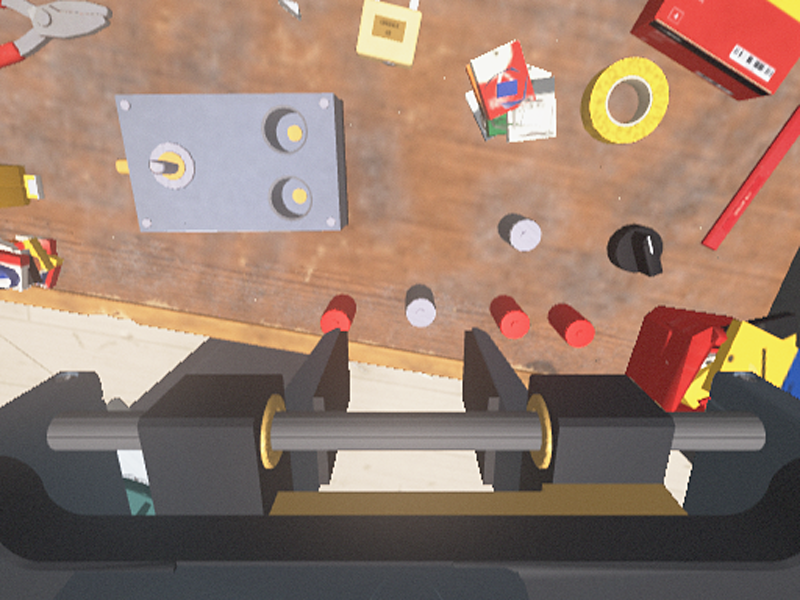

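The wrist view (800 px scale) shows the cell tops at (525,235) and (421,312), the wells at (285,130) and (292,197), and the shaft tip near (155,163). The knob bar runs from about (648,235) to (655,272). Next I'm refining these with masks.

```bash
python3 - <<'E'
from h import *
c=np.load("w1.npy",allow_pickle=True).item();im=np.ascontiguousarray(c["img"]);P=c["pose"]
hsv=cv2.cvtColor(im,cv2.COLOR_RGB2HSV);g=cv2.cvtColor(im,cv2.COLOR_RGB2GRAY)
def comp(mask,uv,n,z):
    k,l,st,ce=cv2.connectedComponentsWithStats(mask.astype(np.uint8))
    d=[np.hypot(*(ce[i]-np.array(uv)/1.5625)) if 20<st[i,4]<2000 else 1e9 for i in range(k)];i=int(np.argmin(d))
    cn=cv2.findContours((l==i).astype(np.uint8),0,1)[0][0];e=cv2.fitEllipse(cv2.convexHull(cn)) if len(cn)>5 else None
    uvc=e[0]; print(n,st[i].tolist(),"ell",np.round(e[0],1),np.round(e[1],1),"->",ray(c,uvc,z,P).round(1), ray(c,ce[i],z,P).round(1)); return l==i
grey=(hsv[...,1]<70)
for th in(150,165):
  comp(grey&(g>th),(525,235),"c0",50);comp(grey&(g>th),(421,312),"c1",50)
for n,uv in(("w1",(285,130)),("w0",(292,197))):
  # well interior: dark or yellow inside box grey
  for th in(105,120):
    comp((g<th)|(hsv[...,1]>90),uv,n,44)
print(g[75:95,170:205:2]);
print("shaft",ray(c,np.array((155,163))/1.5625,68,P))
m=comp((g<60),(640,250),"knob",30)
def big(a,b,s,n): cv2.imwrite(n,cv2.resize(im[a[0]:a[1],b[0]:b[1],::-1],None,fx=s,fy=s,interpolation=cv2.INTER_CUBIC))
A=cv2.resize(im[85:130,75:135,::-1],(600,450),interpolation=cv2.INTER_CUBIC)[:, :400]
B=cv2.resize(im[138:183,380:440,::-1],(600,450),interpolation=cv2.INTER_CUBIC)[:,:400]
cv2.imwrite("pics/ab.png",np.hstack([A,B]))
E
```

```text
c0 [326, 140, 21, 21, 336] ell [336.  150.4] [19.4 21.6] -> [593.5  83.5  50. ] [593.6  83.5  50. ]
c1 [260, 191, 19, 19, 287] ell [269. 200.] [18.7 18.8] -> [490.1  76.3  50. ] [490.1  76.3  50. ]
c0 [326, 140, 21, 21, 329] ell [336.  150.4] [19.4 21.3] -> [593.5  83.5  50. ] [593.6  83.5  50. ]
c1 [260, 191, 19, 19, 281] ell [269.  200.1] [18.4 18.8] -> [490.   76.1  50. ] [490.   76.1  50. ]
w1 [184, 81, 9, 9, 68] ell [188.3  85. ] [8.5 9.5] -> [489.9 245.2  44. ] [489.9 245.3  44. ]
w1 [184, 81, 9, 9, 68] ell [188.3  85. ] [8.5 9.5] -> [489.9 245.2  44. ] [489.9 245.3  44. ]
w0 [188, 121, 8, 9, 59] ell [191.4 124.9] [7.9 8.7] -> [464.7 207.6  44. ] [464.7 207.5  44. ]
w0 [188, 121, 8, 9, 59] ell [191.4 124.9] [7.9 8.7] -> [464.7 207.6  44. ] [464.7 207.5  44. ]
[[172 109 110 114 110 168 188 188 187 187 188 185 167 186 184 187 185 189]
 [138 107 114 114 108 188 187 186 186 185 188 193 158 189 187 185 189 185]
 [110 113 111 112 130 187 186 187 187 187 186 185 168 187 187 188 189 185]
 [107 109 110 109 175 186 189 187 189 190 188 190 175 185 187 187 187 187]
 [105 108 108 106 194 19
[... 625 characters left out ...]
 188 164 188 186 183 183]
 [158 102 102  99 194 187 189 185 223 220 220 193 189 172 187 186 184 188]
 [176 100 100 101 194 190 187 186 219 218 217 186 187 187 186 186 186 187]
 [169 112 105 104 170 191 186 183 191 206 196 189 169 185 189 187 187 185]
 [177 154 107 105 124 187 187 184 184 183 184 187 158 188 186 189 188 187]
 [184 173 104 106 103 190 184 185 183 188 189 182 165 186 186 185 186 186]
 [189 167 133 105 106 170 190 187 189 185 190 170 183 189 187 187 187 187]
 [188 177 161 111 102 125 190 187 184 188 179 160 187 189 181 184 183 188]]
shaft [400.0362849  280.29433789  68.        ]
knob [404, 148, 18, 29, 263] ell [412.6 161.2] [17.  30.6] -> [672.3   9.   30. ] [671.1  11.7  30. ]
```

View pics/ab.png

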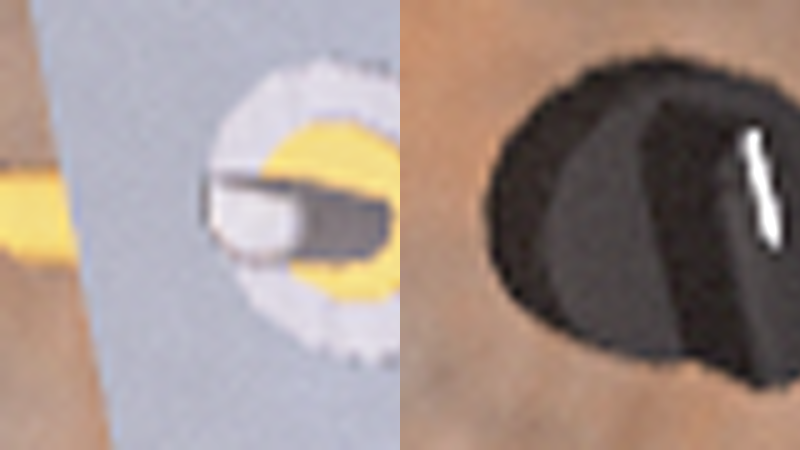

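The shaft flat faces up in the image (roughly tool +x), and the knob's white line lies along the bar. I'll look closer at both later. Now I'm moving over cell1.

{"method": "carry_out", "body": {
  "series": [
    [[0,0,0],[-0.36,0.15,0.85],0.55],
    [[0,0,0],[-0.36,0.15,0.85],0.55],
    [[0,0,0],[-0.36,0.15,0.85],0.55],
    [[0,0,0],[0,0,0.8],0.55],
    [[0,0,0],[0,0,0],0.55]
  ]
}}

```text
clock: 4.5
position: [488.2, 75.9, 111.0]
ee_rot: [-2.777, -1.466, 0.007]
force: [-0.3, -0.3, 0.3]
opening: 50.0
grasp_force: 0.0
```

```bash
cat >> h.py <<'E'
def snap(name):
    from station import r,cams
    s=r.observe();c=cams.get_image("wrist");c["pose"]=(s["position"],s["ee_rot"]);np.save(name+".npy",c,allow_pickle=True)
    return s,c
def blob(c,mask,X,z,lo=20,hi=20000):
    p0=proj(c,np.array(X,float),c["pose"])
    k,l,st,ce=cv2.connectedComponentsWithStats(mask.astype(np.uint8))
    d=[np.hypot(*(ce[i]-p0)) if lo<st[i,4]<hi else 1e9 for i in range(k)];i=int(np.argmin(d))
    cn=max(cv2.findContours((l==i).astype(np.uint8),0,1)[0],key=len);e=cv2.fitEllipse(cv2.convexHull(cn))
    print(p0.round(),st[i].tolist(),np.round(e[0],1),np.round(e[1],1));return ray(c,e[0],z,c["pose"])
def gs(c):
    im=np.ascontiguousarray(c["img"]);return cv2.cvtColor(im,cv2.COLOR_RGB2HSV),cv2.cvtColor(im,cv2.COLOR_RGB2GRAY)
E
python3 - <<'E'
from h import *
c=np.load("w1.npy",allow_pickle=True).item()
for u in((188.3,85),(191.4,124.9)): print("floor",ray(c,u,12,c["pose"]))
s,c=snap("w2");h,g=gs(c)
p=blob(c,(h[...,1]<70)&(g>150),(490,76.2,50),50);print(s["position"],p,tool(s["position"],s["ee_rot"],p)*30)
cv2.imwrite("pics/w2.png",c["img"][:,:,::-1])
E
```

```text
floor [484.76652483 251.5414476   12.        ]
floor [457.12461838 210.38138313  12.        ]
[259. 202.] [246, 182, 48, 33, 828] [270.1 198.8] [33.1 48.6]
[488.22644734  75.94635165 111.04556054] [499.46250771  73.26873671  50.        ] [ 4.30815405 10.99965673 60.99529897]
```

View pics/w2.png

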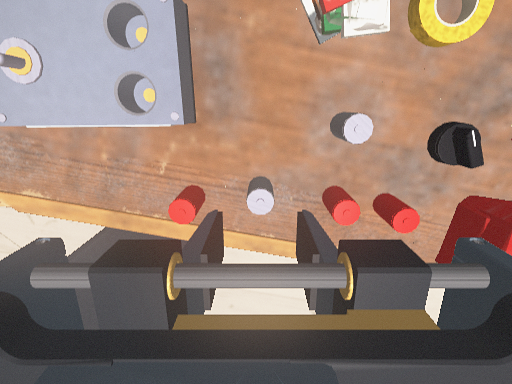

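Cell1's top is at (260,201), right where the estimate puts it; the mask blob had merged with other things. The wells are at (127,25) and (137,94). Descending and gripping.

{"method": "carry_out", "body": {
  "series": [
    [[0,0,0],[0.04,0.04,0.5],0.55],
    [[0,0,0],[0,0,0.8],0.55],
    [[0,0,0],[0,0,0.8],0.55],
    [[0,0,0],[0,0,0.55],0.55],
    [[0,0,0],[0,0,0],0.55]
  ]
}}

```text
clock: 5.05
position: [491.5, 76.9, 33.6]
ee_rot: [-2.778, -1.467, 0.002]
force: [0.3, -0.3, -0.2]
opening: 50.0
grasp_force: 0.0
```

{"method": "carry_out", "body": {
  "series": [
    [[0,0,0],[0,0,0],0.2],
    [[0,0,0],[0,0,0],0.2],
    [[0,0,0],[0,0,0],0.2],
    [[0,0,0],[0,0,0],0.2],
    [[0,0,0],[0,0,0],0.2]
  ],
  "squeeze": 15
}}

```text
clock: 5.55
position: [492.4, 76.8, 34.7]
ee_rot: [2.778, 1.465, 0.002]
force: [-1.0, 0.6, 9.0]
opening: 25.8
grasp_force: 15.0
```

```bash
python3 - <<'E'
from h import *
c=np.load("w2.npy",allow_pickle=True).item();h,g=gs(c)
for X in((484.8,251.5,12),(457.1,210.4,12)):
    print(blob(c,(h[...,1]>100)&(g>150),X,12,20,400))
for u in((127,25),(137,94)):print(ray(c,u,44,c["pose"]))
print(ray(c,(8,58),68,c["pose"]))
from station import r
s=r.observe();print(s["position"],s["opening"],s["grasp_force"])
E
```

```text
[142.  35.] [136, 28, 11, 14, 111] [141.  34.] [10.4 13.4]
[484.43403417 252.54368675  12.        ]
[149.  95.] [144, 89, 11, 13, 111] [149.3  94.9] [10.6 12.6]
[456.95523833 210.13898195  12.        ]
[485.9570734  250.22408148  44.        ]
[458.66950994 208.42746428  44.        ]
[406.95548594 271.9658594   68.        ]
[492.35844607  76.82729724  34.6798506 ] 25.776505410921104 14.957507997751236
```

Gripped at 25.8 mm opening. Lifting and carrying it over well0.

{"method": "carry_out", "body": {
  "series": [
    [[0,0,0],[0,0,-0.6],0.2],
    [[0,0,0],[0,0,-0.8],0.2],
    [[0,0,0],[0,0,-0.8],0.2],
    [[0,0,0],[0.77,-0.86,0],0.2],
    [[0,0,0],[0.77,-0.86,0],0.2]
  ]
}}

```text
clock: 6.05
position: [475.7, 144.5, 101.0]
ee_rot: [2.78, 1.463, 0.003]
force: [0.3, 0.2, 0.3]
opening: 26.0
grasp_force: 14.8
```

{"method": "carry_out", "body": {
  "series": [
    [[0,0,0],[0.77,-0.86,0],0.2],
    [[0,0,0],[0.77,-0.86,0],0.2],
    [[0,0,0],[0,0,0],0.2],
    [[0,0,0],[0,0,0],0.2]
  ]
}}

```text
clock: 6.45
position: [458.5, 211.6, 100.0]
ee_rot: [2.778, 1.468, -0.0]
force: [0.3, -0.2, -0.9]
opening: 25.6
grasp_force: 14.8
```

```bash
python3 - <<'E'
from h import *
s,c=snap("w3");h,g=gs(c);print(s["position"],s["opening"],s["grasp_force"],s["force"])
cv2.imwrite("pics/w3.png",cv2.resize(c["img"][:,:,::-1],(800,600),interpolation=cv2.INTER_CUBIC))
for X in((484.6,252,12),(457.1,210.2,12)):print(proj(c,np.array(X,float),c["pose"])*1.5625)
E
```

```text
[458.51525605 211.60582774 100.01447717] 25.62011335171409 14.843821227550507 [ 0.28118338 -0.18550071 -0.89428197]
[400.95164174 227.26168698]
[402.5148755  306.20055192]
```

View pics/w3.png

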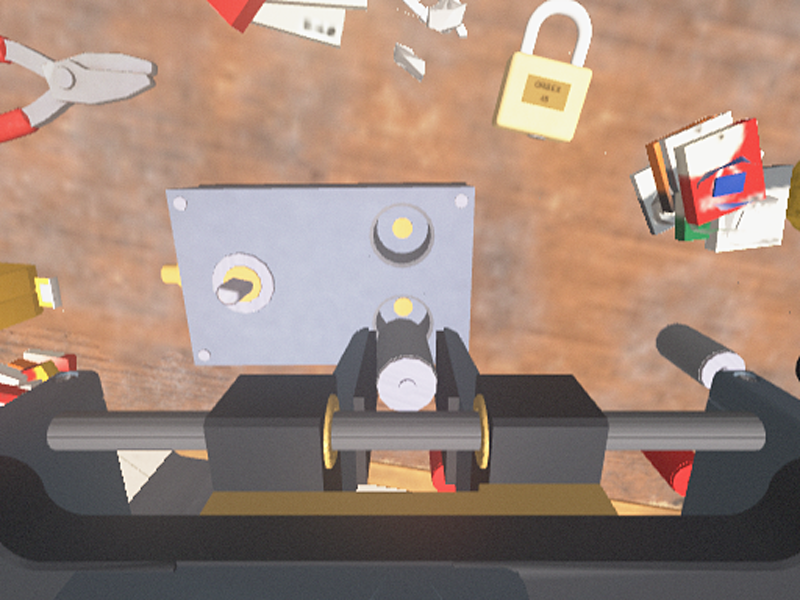

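The held cell's top is at (406,383). The contacts are at (402,228) and (403,307), where predicted. I'm checking the cell's offset from the well.

```bash
python3 - <<'E'
from h import *
c=np.load("w3.npy",allow_pickle=True).item();P=c["pose"]
T=lambda u,z:(Ro.from_rotvec(P[1]).inv().apply(ray(c,np.array(u)/1.5625,z,P)-P[0])).round(1)
print("cell top",T((406.5,382),115.3),"well0 floor",T((403,307),12),"well1 floor",T((402,228),12),"well1 mouth",T((403,235),44),"shaft",T((229,292),68))
E
```

```text
cell top [ -0.1   2.1 -15.3] well0 floor [-2.5 -0.1 88. ] well1 floor [47.6 -0.6 88. ] well1 mouth [48.3  0.3 56. ] shaft [ 23.8 -85.4  32. ]
```

{"method": "carry_out", "body": {
  "series": [
    [[0,0,0],[-0.05,-0.02,0.5],0.2],
    [[0,0,0],[0,0,0.3],0.2],
    [[0,0,0],[0,0,0.15],0.2],
    [[0,0,0],[0,0,0.15],0.2],
    [[0,0,0],[0,0,0],0.2]
  ],
  "squeeze": 8
}}

```text
clock: 7.0
position: [457.2, 209.9, 66.4]
ee_rot: [-2.779, -1.465, 0.002]
force: [0.2, -0.0, -0.1]
opening: 25.9
grasp_force: 7.9
```

It entered freely. Lowering on down.

{"method": "carry_out", "body": {
  "series": [
    [[0,0,0],[0,0,0.2],0.2],
    [[0,0,0],[0,0,0.2],0.2],
    [[0,0,0],[0,0,0.15],0.2],
    [[0,0,0],[0,0,0],0.2]
  ]
}}

```text
clock: 7.4
position: [457.0, 210.2, 49.7]
ee_rot: [-2.779, -1.466, 0.002]
force: [0.1, -0.1, -0.4]
opening: 26.4
grasp_force: 7.9
```

{"method": "carry_out", "body": {
  "series": [
    [[0,0,0],[0,0,0],0.5],
    [[0,0,0],[0,0,0],0.5],
    [[0,0,0],[0,0,-0.5],0.5],
    [[0,0,0],[0,0,-0.8],0.5],
    [[0,0,0],[0,0,-0.7],0.5]
  ]
}}

```text
clock: 7.9
position: [457.4, 210.3, 111.4]
ee_rot: [2.779, 1.466, 0.0]
force: [0.3, -0.5, 0.5]
opening: 45.5
grasp_force: 0.0
```

{"method": "carry_out", "body": {
  "series": [
    [[0,0,0],[-0.13,0.88,0],0.55],
    [[0,0,0],[-0.13,0.88,0],0.55],
    [[0,0,0],[-0.13,0.88,0],0.55],
    [[0,0,0],[-0.13,0.88,0],0.55],
    [[0,0,0],[-0.13,0.88,0],0.55]
  ]
}}

```text
clock: 8.4
position: [556.2, 118.9, 110.8]
ee_rot: [2.779, 1.465, 0.001]
force: [-0.8, 1.0, 0.4]
opening: 50.2
grasp_force: 0.0
```

{"method": "carry_out", "body": {
  "series": [
    [[0,0,0],[-0.13,0.88,0],0.55],
    [[0,0,0],[-0.12,0.87,0],0.55],
    [[0,0,0],[0,0,0],0.55],
    [[0,0,0],[0,0,0],0.55]
  ]
}}

```text
clock: 8.8
position: [594.3, 83.7, 110.4]
ee_rot: [-2.779, -1.464, 0.0]
force: [-0.7, 1.2, -0.1]
opening: 50.3
grasp_force: 0.0
```

```bash
python3 - <<'E'
from h import *
s,c=snap("w4");h,g=gs(c);P=c["pose"];print(s["position"])
X=np.array((593.5,83.5,50.));u=proj(c,X,P);print("pred c0 px",u,"knob px",proj(c,np.array((672,10,30.)),P), "cell1 in well",proj(c,np.array((457,210.3,62.)),P))
im=c["img"][:,:,::-1]
m=(h[...,1]<60)&(g>165);cs=[x for x in cv2.findContours(m.astype(np.uint8),0,1)[0] if 100<cv2.contourArea(x)<2000]
for x in cs:e=cv2.fitEllipse(x);print(np.round(e[0],1),np.round(e[1],1),ray(c,e[0],50,P).round(1))
cv2.imwrite("pics/w4.png",cv2.resize(im,(800,600),interpolation=cv2.INTER_CUBIC))
E
```

```text
[594.30563295  83.67258334 110.41417662]
pred c0 px [257.15233203 204.17020599] knob px [365.56982839 212.81659491] cell1 in well [ 33.80087181 177.80026926]
[225.6 310.2] [ 8.9 81.6] [501.8   7.2  50. ]
[258.4 203.3] [25.5 26.4] [594.9  83.6  50. ]
[257.8 103.7] [40.7 50. ] [642.6 153.8  50. ]
[347.8  85.9] [38.9 44. ] [708.9 124.7  50. ]
[260.4  63. ] [16.4 34.3] [661.3 177.4  50. ]
[214.9  57.4] [31.3 40.3] [634.7 200.4  50. ]
[452.4  53.9] [13.3 55. ] [785.9  99.6  50. ]
[131.8  26.2] [45.9 55.3] [596.4 252.4  50. ]
```

View pics/w4.png

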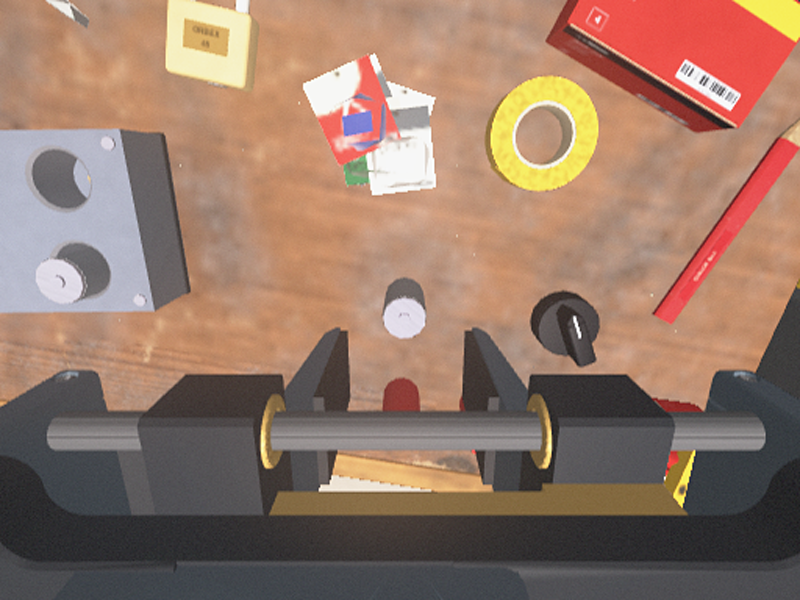

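Cell0's top is at (404,317), i.e. world (594.9, 83.6), directly below the TCP. The other cell sits in well0 (62,280). The knob bar runs from (570,305) to (588,365). Gripping cell0.

{"method": "carry_out", "body": {
  "series": [
    [[0,0,0],[0,0,0.5],0.55],
    [[0,0,0],[0,0,0.8],0.55],
    [[0,0,0],[0,0,0.8],0.55],
    [[0,0,0],[0,0,0.45],0.55],
    [[0,0,0],[0,0,0],0.55]
  ]
}}

```text
clock: 9.35
position: [592.6, 84.1, 31.7]
ee_rot: [-2.777, -1.466, 0.005]
force: [-0.8, 0.7, 0.6]
opening: 50.3
grasp_force: 0.0
```

{"method": "carry_out", "body": {
  "series": [
    [[0,0,0],[0,0,0],0.2],
    [[0,0,0],[0,0,0],0.2],
    [[0,0,0],[0,0,0],0.2],
    [[0,0,0],[0,0,0],0.2],
    [[0,0,0],[0,0,0],0.2]
  ],
  "squeeze": 15
}}

```text
clock: 9.85
position: [595.0, 83.9, 34.7]
ee_rot: [2.778, 1.465, 0.002]
force: [-1.5, 0.1, 5.7]
opening: 25.4
grasp_force: 15.0
```

{"method": "carry_out", "body": {
  "series": [
    [[0,0,0],[0,0,-0.6],0.2],
    [[0,0,0],[0,0,-0.8],0.2],
    [[0,0,0],[0,0,-0.8],0.2],
    [[0,0,0],[0,0,0],0.2]
  ]
}}

```text
clock: 10.25
position: [596.2, 84.0, 102.9]
ee_rot: [2.777, 1.465, 0.007]
force: [-0.2, 0.0, -0.5]
opening: 25.5
grasp_force: 14.9
```

```bash
python3 - <<'E'
from h import *
c=np.load("w4.npy",allow_pickle=True).item();h,g=gs(c);P=c["pose"]
sub=np.zeros(g.shape,bool);sub[180:245,330:395]=True
d=(sub&(g<95)&(h[...,1]<90)).astype(np.uint8)
w=(sub&(g>150)&(h[...,1]<70)).astype(np.uint8)
ys,xs=np.nonzero(w);print("white n",len(xs));pts=np.c_[xs,ys].astype(np.float32)
(vx,vy,x0,y0)=cv2.fitLine(pts,2,0,.01,.01).ravel();t=(pts-[x0,y0])@[vx,vy]
a,b=np.array([x0,y0])+t.min()*np.array([vx,vy]),np.array([x0,y0])+t.max()*np.array([vx,vy])
A,B=ray(c,a,40,P),ray(c,b,40,P);print("line",a,b,A,B,np.linalg.norm(A-B),np.degrees(np.arctan2(*(B-A)[1::-1])))
k=max(cv2.findContours(d,0,1)[0],key=cv2.contourArea);print(cv2.boundingRect(k),cv2.contourArea(k))
# skirt: left/top contour points fit circle on z=20 top edge / bottom edge
q=k[:,0,:].astype(float);q=q[q[:,0]<368]
W=np.array([ray(c,p,10,P)[:2] for p in q])
M=np.c_[2*W,np.ones(len(W))];o=np.linalg.lstsq(M,(W**2).sum(1),rcond=None)[0];print("skirt c",o[:2],np.sqrt(o[2]+o[:2]@o[:2]))
cv2.imwrite("pics/k.png",cv2.resize(c["img"][180:245,330:395,::-1],(600,600),interpolation=cv2.INTER_CUBIC))
E
```

```text
white n 173
line [327.55392 233.69792] [370.0151  206.10042] [630.3024064   17.13199214  40.        ] [677.44717839  19.28623015  40.        ] 47.193964308001405 2.616259318356948
(339, 186, 45, 49) 1446.5
skirt c [674.44169617   7.45064364] 23.026323125883852
```

View pics/k.png

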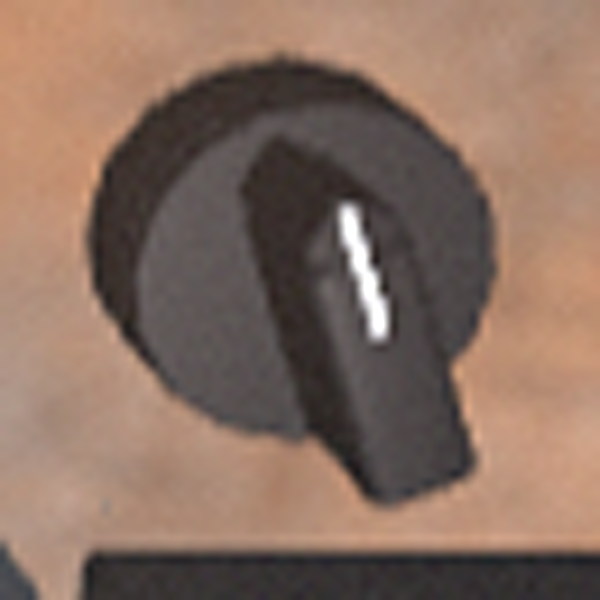

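The knob crop shows the pointed end at top (350,192) with the white line, and the blunt end at (428,487). So the pointer goes from the blunt end towards image-up. Carrying cell0 to well1 next.

```bash
python3 - <<'E'
from h import *
c=np.load("w4.npy",allow_pickle=True).item();P=c["pose"]
f=lambda u,z:ray(c,np.array(u)/(600/65)+[330,180],z,P)
a,b=f((350,192),40),f((428,487),40)
d=a-b;print("len",np.linalg.norm(d),"ang",np.degrees(np.arctan2(d[1],d[0])),"centre",b+d*19/37.5)
a,b=f((347,205),40),f((380,338),40);d=a-b;print("line",np.linalg.norm(d),np.degrees(np.arctan2(d[1],d[0])),a)
# skirt top ellipse: left (137,290), right(493,240), top(340,100), bottom(300,437)
print("skirt",f((316,268),20))
from station import r;s=r.observe()
print(tool(s["position"],s["ee_rot"],(485.2,251.5,100))*30)
E
```

```text
len 34.76318052442754 ang 75.64382991249164 centre [674.04323206   8.45651029  40.        ]
line 15.328064751032688 74.8258696176143 [677.39296532  24.00499615  40.        ]
skirt [673.99635109   8.80090104  20.        ]
[  75.51802881 -186.20192314    2.46240218]
```

{"method": "carry_out", "body": {
  "series": [
    [[0,0,0],[0,0,-0.4],0.2],
    [[0,0,0],[0.36,-0.89,0],0.2],
    [[0,0,0],[0.36,-0.89,0],0.2],
    [[0,0,0],[0.36,-0.89,0],0.2],
    [[0,0,0],[0.36,-0.89,0],0.2]
  ]
}}

```text
clock: 10.75
position: [529.5, 180.4, 111.4]
ee_rot: [-2.779, -1.465, 0.002]
force: [-0.3, 0.0, -0.6]
opening: 25.1
grasp_force: 14.9
```

{"method": "carry_out", "body": {
  "series": [
    [[0,0,0],[0.36,-0.89,0],0.2],
    [[0,0,0],[0.36,-0.89,0],0.2],
    [[0,0,0],[0.36,-0.87,0],0.2],
    [[0,0,0],[0,0,0],0.2],
    [[0,0,0],[0,0,0],0.2]
  ]
}}

```text
clock: 11.25
position: [482.9, 251.6, 111.6]
ee_rot: [2.778, 1.467, -0.001]
force: [0.2, -0.2, -1.9]
opening: 25.7
grasp_force: 15.0
```

```bash
python3 - <<'E'
from h import *
s,c=snap("w5");P=c["pose"];h,g=gs(c)
print(s["position"],s["opening"],tool(s["position"],s["ee_rot"],(485.2,251.5,100))*30,tool(*P,(485.2,251.5,12))*30)
m=(h[...,1]>100)&(g>150)
for X in((485,251.5,12),): q=blob(c,m,X,12,15,600);print(q,tool(*P,q)*30)
E
```

```text
[482.90209123 251.56717995 111.56791211] 25.734649371510667 [ 1.24923949  1.9401764  11.56618367] [ 1.32134049  1.97235959 99.56614824]
[260. 190.] [254, 184, 12, 11, 92] [259.6 189.3] [10.1 10.9]
[485.00105332 251.86783717  12.        ] [ 1.51303553  1.60069175 99.56612711]
```

{"method": "carry_out", "body": {
  "series": [
    [[0,0,0],[0.04,0.06,0.6],0.2],
    [[0,0,0],[0,0,0.3],0.2],
    [[0,0,0],[0,0,0.3],0.2],
    [[0,0,0],[0,0,0.25],0.2],
    [[0,0,0],[0,0,0],0.2]
  ],
  "squeeze": 8
}}

```text
clock: 11.8
position: [485.1, 251.0, 67.5]
ee_rot: [-2.779, -1.465, 0.002]
force: [0.0, 0.5, -0.3]
opening: 25.5
grasp_force: 8.0
```

{"method": "carry_out", "body": {
  "series": [
    [[0,0,0],[0,0,0.2],0.2],
    [[0,0,0],[0,0,0.2],0.2],
    [[0,0,0],[0,0,0.2],0.2],
    [[0,0,0],[0,0,0],0.2],
    [[0,0,0],[0,0,0],0.5]
  ]
}}

```text
clock: 12.3
position: [485.5, 251.4, 50.3]
ee_rot: [-2.779, -1.466, 0.0]
force: [0.0, -0.5, 0.2]
opening: 31.1
grasp_force: 0.0
```

{"method": "carry_out", "body": {
  "series": [
    [[0,0,0],[0,0,0],0.5],
    [[0,0,0],[0,0,-0.5],0.5],
    [[0,0,0],[0,0,-0.8],0.5],
    [[0,0,0],[0,0,-0.8],0.5],
    [[0,0,0],[0,0,0],0.5]
  ]
}}

```text
clock: 12.8
position: [487.5, 252.3, 117.5]
ee_rot: [2.779, 1.465, 0.009]
force: [0.1, -0.2, -0.1]
opening: 45.4
grasp_force: 0.0
```

Both cells are in. Now a near-overhead look at the shaft flat and the wells.

{"method": "carry_out", "body": {
  "series": [
    [[0,0,0],[-0.63,-0.74,0],0.5],
    [[0,0,0],[-0.63,-0.74,0],0.5],
    [[0,0,0],[-0.63,-0.74,0.2],0.5],
    [[0,0,0],[-0.63,-0.74,0.3],0.5],
    [[0,0,0],[0,0,0],0.5]
  ]
}}

```text
clock: 13.3
position: [365.9, 238.0, 97.5]
ee_rot: [2.778, 1.467, -0.005]
force: [0.5, 0.1, 0.6]
opening: 45.4
grasp_force: 0.0
```

```bash
python3 - <<'E'
from h import *
s,c=snap("w6");P=c["pose"];print(s["position"],s["ee_rot"])
u=proj(c,np.array((399.5,280,68.)),P);print(u,[proj(c,np.array(x),P).round() for x in((457,210.2,62.),(485.3,251.4,62.))])
x,y=u.round().astype(int);im=c["img"][:,:,::-1]
A=cv2.resize(im[max(y-25,0):y+25,max(0,x-25):x+25],(500,500),interpolation=cv2.INTER_CUBIC);print(max(y-25,0),max(x-25,0))
B=cv2.resize(im[0:300,200:],(300,288))
o=np.zeros((500,800,3),np.uint8);o[:A.shape[0],:500]=A;o[:288,500:]=B;cv2.imwrite("pics/w6.png",o)
E
```

```text
[365.86589972 237.96910114  97.52962793] [ 2.77810119  1.46674621 -0.00517383]
[262.92350361 148.53072279] [array([375., 180.]), array([383., 113.])]
124 238
```

View pics/w6.png

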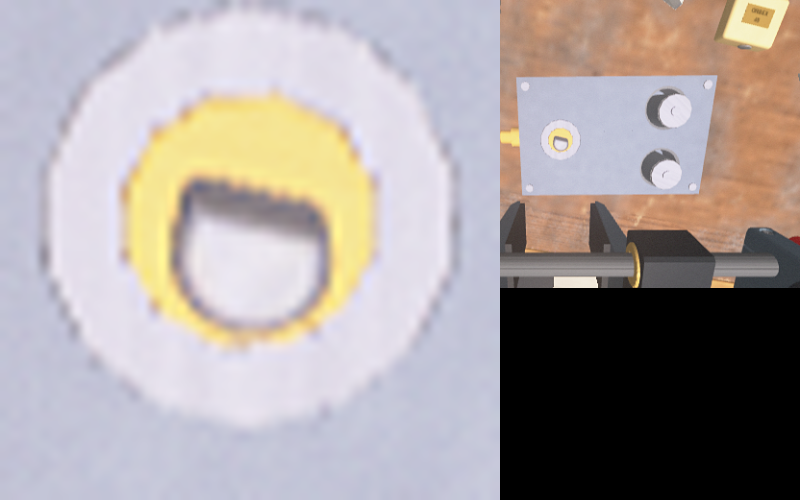

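The overhead crop shows the D tip centred at (253,253) as predicted, with its flat facing image-up and turned about 10° clockwise, so world ≈46°. Both cells are seated. Working out the knob approach and the clearance to the red box near it.

```bash
python3 - <<'E'
from h import *
c=np.load("w1.npy",allow_pickle=True).item();P=c["pose"]
w4=np.load("w4.npy",allow_pickle=True).item()
for n,u in(("box TL",(655,307)),("box TL2",(628,375)),("yellow",(715,330)),("redL",(672,410))):
    print(n,[ray(c,np.array(u)/1.5625,z,P)[:2].round() for z in(0,40,80)])
s=np.load("side0.npy",allow_pickle=True).item()
print("side top-left of box (475,425),(500,410); knob", [ray(s,np.array((480,428))/1.5625,z)[:2].round() for z in(40,60,80)])
p=np.array([365.9,238,97.5]);R=Ro.from_rotvec([2.778,1.467,0])
print(R.inv().apply(np.array([674,8.6,97.5])-p)/30)
E
```

```text
box TL [array([669., -59.]), array([656., -35.]), array([643., -10.])]
box TL2 [array([ 616., -110.]), array([609., -80.]), array([601., -50.])]
yellow [array([ 706., -113.]), array([690., -83.]), array([673., -53.])]
redL [array([ 636., -172.]), array([ 627., -135.]), array([617., -99.])]
side top-left of box (475,425),(500,410); knob [array([622., -78.]), array([ 618., -102.]), array([ 614., -126.])]
[-5.23920443e-01  1.27933545e+01  4.25649337e-04]
```

{"method": "carry_out", "body": {
  "series": [
    [[0,0,0],[-0.04,0.98,-0.1],0.5],
    [[0,0,0],[-0.04,0.98,-0.1],0.5],
    [[0,0,0],[-0.04,0.98,-0.1],0.5],
    [[0,0,0],[-0.04,0.98,0],0.5],
    [[0,0,0],[-0.04,0.98,0],0.5]
  ]
}}

```text
clock: 13.85
position: [489.8, 150.4, 108.2]
ee_rot: [2.779, 1.465, 0.002]
force: [0.3, 0.9, -0.2]
opening: 45.6
grasp_force: 0.0
```

{"method": "carry_out", "body": {
  "series": [
    [[0,0,0],[-0.04,0.98,0],0.5],
    [[0,0,0],[-0.04,0.98,0],0.5],
    [[0,0,0],[-0.04,0.98,0],0.5],
    [[0,0,0],[-0.04,0.98,0],0.5],
    [[0,0,0],[-0.04,0.98,0],0.5]
  ]
}}

```text
clock: 14.35
position: [607.6, 62.0, 108.0]
ee_rot: [2.779, 1.465, 0.002]
force: [0.5, 0.8, 0.6]
opening: 45.7
grasp_force: 0.0
```

{"method": "carry_out", "body": {
  "series": [
    [[0,0,0],[-0.04,0.98,0],0.5],
    [[0,0,0],[-0.04,0.98,0],0.5],
    [[0,0,0],[-0.04,0.98,0],0.5],
    [[0,0,-0.97],[0,0,0],0.5],
    [[0,0,-0.97],[0,0,0],0.5]
  ]
}}

```text
clock: 14.85
position: [677.8, 9.3, 107.8]
ee_rot: [2.643, 1.698, 0.001]
force: [-1.2, -0.4, -0.8]
opening: 45.5
grasp_force: 0.0
```

{"method": "carry_out", "body": {
  "series": [
    [[0,0,-0.96],[0,0,0],0.5],
    [[0,0,-0.96],[0,0,0],0.5],
    [[0,0,0],[0,0,0],0.5],
    [[0,0,0],[0,0,0],0.5]
  ]
}}

```text
clock: 15.25
position: [676.8, 10.2, 107.8]
ee_rot: [2.496, 1.907, 0.001]
force: [0.4, 0.3, 0.4]
opening: 45.3
grasp_force: 0.0
```

```bash
python3 - <<'E'
from h import *
s,c=snap("w7");P=c["pose"];h,g=gs(c);print(s["position"],Ro.from_rotvec(P[1]).as_matrix().round(3)[:2,:2],s["qpos"].round(2))
u=proj(c,np.array((674,8.6,40.)),P).round().astype(int);print(u)
sub=np.zeros(g.shape,bool);sub[u[1]-45:u[1]+35,u[0]-22:u[0]+22]=True
w=(sub&(g>150)&(h[...,1]<60)).astype(np.uint8)
for k in cv2.findContours(w,0,1)[0]:
    if cv2.contourArea(k)>5:
        r_=cv2.minAreaRect(k);b=cv2.boxPoints(r_);L=sorted([(np.linalg.norm(b[i]-b[i-1]),i) for i in range(4)])
        i,j=L[0][1],L[1][1];m=[(b[i]+b[i-1])/2,(b[j]+b[j-1])/2];m.sort(key=lambda p:p[1])
        A,B=[ray(c,p,40,P) for p in m];d=A-B
        print("line",np.round(m,1).tolist(),"len",np.linalg.norm(d).round(1),"ang",np.degrees(np.arctan2(d[1],d[0])).round(1),"ends tool",(tool(*P,A)*30).round(1),(tool(*P,B)*30).round(1))
cv2.imwrite("pics/w7.png",cv2.resize(c["img"][u[1]-50:u[1]+50,u[0]-50:u[0]+50,::-1],(600,600),interpolation=cv2.INTER_CUBIC))
d=(sub&(g<100)).astype(np.uint8);
E
```

```text
[676.82313335  10.18324287 107.75823316] [[ 0.263  0.965]
 [ 0.965 -0.263]] [-0.02  0.47  1.82 -0.    0.85  0.25]
[255 203]
line [[255.0, 186.0], [255.0, 201.0]] len 14.4 ang 74.5 ends tool [13.7 -2.7 67.8] [-0.6 -2.7 67.8]
```

The knob line is at tool y = -2.7 and parallel to tool x, so I shift by (-2.2, -2.6) and go down onto the bar.

{"method": "carry_out", "body": {
  "series": [
    [[0,0,0],[-0.07,-0.09,0.6],0.5],
    [[0,0,0],[0,0,0.8],0.5],
    [[0,0,0],[0,0,0.8],0.5],
    [[0,0,0],[0,0,0.4],0.5],
    [[0,0,0],[0,0,0.2],0.5]
  ]
}}

```text
clock: 15.8
position: [672.7, 9.1, 22.5]
ee_rot: [-2.494, -1.909, 0.002]
force: [-0.2, 0.7, 0.7]
opening: 45.5
grasp_force: 0.0
```

{"method": "carry_out", "body": {
  "series": [
    [[0,0,0],[0,0,0],0.5],
    [[0,0,0],[0,0,0],0.05],
    [[0,0,0],[0,0,0],0.05],
    [[0,0,0],[0,0,0],0.05],
    [[0,0,0],[0,0,0],0.05]
  ],
  "squeeze": 30
}}

```text
clock: 16.3
position: [673.3, 9.1, 24.0]
ee_rot: [2.493, 1.91, 0.001]
force: [-0.2, -0.3, -0.2]
opening: 16.2
grasp_force: 0.0
```

{"method": "carry_out", "body": {
  "series": [
    [[0,0,0],[0,0,0],0.05],
    [[0,0,0],[0,0,0],0.05],
    [[0,0,0],[0,0,0],0.05]
  ]
}}

```text
clock: 16.6
position: [673.2, 9.2, 23.8]
ee_rot: [2.494, 1.91, 0.0]
force: [-1.0, -0.6, 6.4]
opening: 11.6
grasp_force: 30.0
```

Knob gripped. Lift, carry to above the shaft, then turn 29°.

{"method": "carry_out", "body": {
  "series": [
    [[0,0,0],[0,0,-0.5],0.05],
    [[0,0,0],[0,0,-0.9],0.05],
    [[0,0,0],[0,0,-0.9],0.05],
    [[0,0,0],[0,0,-0.7],0.05],
    [[0,0,0],[0.53,-0.93,0],0.05]
  ],
  "squeeze": 45
}}

```text
clock: 17.1
position: [653.8, 30.5, 117.8]
ee_rot: [2.492, 1.906, 0.008]
force: [0.1, 0.4, -1.2]
opening: 11.5
grasp_force: 45.0
```

{"method": "carry_out", "body": {
  "series": [
    [[0,0,0],[0.53,-0.93,0],0.05],
    [[0,0,0],[0.53,-0.93,0],0.05],
    [[0,0,0],[0.53,-0.93,0],0.05],
    [[0,0,0],[0.53,-0.93,0],0.05],
    [[0,0,0],[0.53,-0.93,0],0.05]
  ]
}}

```text
clock: 17.6
position: [535.3, 145.6, 114.2]
ee_rot: [2.494, 1.91, 0.001]
force: [0.4, 0.7, -0.9]
opening: 11.4
grasp_force: 45.0
```

{"method": "carry_out", "body": {
  "series": [
    [[0,0,0],[0.53,-0.93,0],0.05],
    [[0,0,0],[0.53,-0.93,0],0.05],
    [[0,0,0],[0.53,-0.93,0],0.05],
    [[0,0,0],[0.53,-0.93,0],0.05],
    [[0,0,0],[0.53,-0.93,0],0.05]
  ]
}}

```text
clock: 18.1
position: [421.3, 258.7, 114.2]
ee_rot: [2.494, 1.91, 0.001]
force: [-0.2, 1.2, -0.3]
opening: 11.5
grasp_force: 45.0
```

{"method": "carry_out", "body": {
  "series": [
    [[0,0,0],[0.51,-0.93,0],0.05],
    [[0,0,0.97],[0,0,0],0.05],
    [[0,0,0.97],[0,0,0],0.05],
    [[0,0,0.96],[0,0,0],0.05],
    [[0,0,0.96],[0,0,0],0.05]
  ]
}}

```text
clock: 18.6
position: [399.2, 280.1, 114.2]
ee_rot: [-2.781, -1.461, -0.001]
force: [0.1, -0.0, -0.1]
opening: 11.7
grasp_force: 45.0
```

{"method": "carry_out", "body": {
  "series": [
    [[0,0,0.96],[0,0,0],0.05],
    [[0,0,0.96],[0,0,0],0.05],
    [[0,0,0],[0,0,0],0.05],
    [[0,0,0],[0,0,0],0.05]
  ]
}}

```text
clock: 19.0
position: [399.3, 280.0, 113.9]
ee_rot: [-2.89, -1.231, -0.001]
force: [0.6, 0.4, -1.2]
opening: 11.7
grasp_force: 45.0
```

```bash
python3 - <<'E'
from h import *
s,c=snap("w8");P=c["pose"];h,g=gs(c);print(s["position"],s["ee_rot"],s["opening"],s["qpos"].round(2))
R=Ro.from_rotvec(P[1]).as_matrix();print("toolx ang",np.degrees(np.arctan2(R[1,0],R[0,0])))
print("to shaft mm",tool(*P,(399.5,280,68))*30)
print("cells",[proj(c,np.array(x),P).round() for x in((457,210.2,62.),(485.3,251.4,62.))])
# knob white line in hand: height z = 40-23.8+tcp
z=P[0][2]+16.2;u=proj(c,P[0]+[0,0,16.2],P);print("tcp px",u)
sub=np.zeros(g.shape,bool);sub[int(u[1])-45:int(u[1])+30,int(u[0])-25:int(u[0])+25]=True
for k in cv2.findContours((sub&(g>150)&(h[...,1]<60)).astype(np.uint8),0,1)[0]:
    if cv2.contourArea(k)>8:
        q=k[:,0,:].astype(float);a,b=q[q[:,1].argmin()],q[q[:,1].argmax()]
        print(a,b,(tool(*P,ray(c,a,z,P))*30).round(1),(tool(*P,ray(c,b,z,P))*30).round(1))
cv2.imwrite("pics/w8.png",cv2.resize(c["img"][:,:,::-1],(800,600),interpolation=cv2.INTER_CUBIC))
E
```

```text
[399.32859684 279.96319958 113.87902706] [-2.89013131e+00 -1.23142953e+00 -6.83825420e-04] 11.694692317269313 [ 0.56  0.2   2.2  -0.    0.74  1.33]
toolx ang 46.15584970962545
to shaft mm [ 0.12596364  0.09249149 45.87909584]
cells [array([360., 218.]), array([357., 163.])]
tcp px [256.80814025 245.43370989]
[259. 222.] [259. 243.] [ 15.9   1.4 -16.2] [  1.7   1.4 -16.2]
[231. 200.] [231. 225.] [ 30.1 -15.3 -16.2] [ 13.9 -15.8 -16.2]
```

View pics/w8.png

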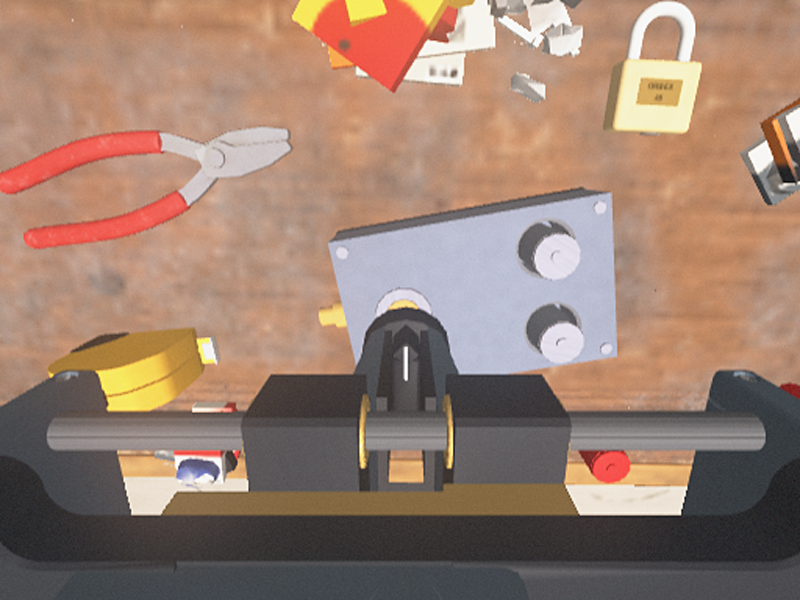

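The knob is held square with its line up the tool x axis, at 46° over the shaft. Both cells are seated. Lowering slowly.

{"method": "carry_out", "body": {
  "series": [
    [[0,0,0],[0.01,0,0.4],0.05],
    [[0,0,0],[0,0,0.2],0.05],
    [[0,0,0],[0,0,0.1],0.05],
    [[0,0,0],[0,0,0.1],0.05],
    [[0,0,0],[0,0,0],0.05]
  ]
}}

```text
clock: 19.55
position: [399.2, 280.0, 89.0]
ee_rot: [2.892, 1.228, -0.001]
force: [-1.7, 0.0, 1.6]
opening: 11.9
grasp_force: 45.0
```

```bash
python3 -c "
from station import r
s=r.observe();print(s['position'],s['force'],s['moment'],s['opening'])"
```

```text
[399.20815959 280.0279736   89.0143434 ] [-1.67114229  0.0390231   1.55639294] [-0.06783928  0.50452272  0.0737604 ] 11.90444675117127
```

{"method": "carry_out", "body": {
  "series": [
    [[0,0,0],[0,0,0.1],0.05],
    [[0,0,0],[0,0,0.1],0.05],
    [[0,0,0],[0,0,0],0.05]
  ]
}}

```text
clock: 19.85
position: [398.9, 280.1, 83.1]
ee_rot: [-2.892, -1.227, 0.002]
force: [-6.9, 3.0, 2.4]
opening: 11.5
grasp_force: 45.0
```

{"method": "carry_out", "body": {
  "series": [
    [[0,0,0],[-0.01,-0.035,0],0.05],
    [[0,0,0],[0,0,0],0.05],
    [[0,0,0],[0,0,0.1],0.05],
    [[0,0,0],[0,0,0],0.05]
  ]
}}

```text
clock: 20.25
position: [398.4, 280.5, 80.1]
ee_rot: [2.892, 1.228, -0.0]
force: [-1.0, 1.0, -1.3]
opening: 12.0
grasp_force: 45.0
```

{"method": "carry_out", "body": {
  "series": [
    [[0,0,0],[0,0,0.1],0.05],
    [[0,0,0],[0,0,0],0.05]
  ]
}}

```text
clock: 20.45
position: [398.4, 280.6, 77.1]
ee_rot: [2.892, 1.228, -0.0]
force: [-0.1, 0.2, -0.7]
opening: 11.7
grasp_force: 45.0
```

{"method": "carry_out", "body": {
  "series": [
    [[0,0,0],[0,0,0.07],0.05],
    [[0,0,0],[0,0,0],0.05]
  ]
}}

```text
clock: 20.65
position: [398.6, 280.7, 75.2]
ee_rot: [-2.892, -1.228, -0.0]
force: [-1.2, -1.1, 2.4]
opening: 11.9
grasp_force: 45.0
```

{"method": "carry_out", "body": {
  "series": [
    [[0,0,0],[0,0,0.07],0.05],
    [[0,0,0],[0,0,0],0.05]
  ]
}}

```text
clock: 20.85
position: [398.6, 280.7, 73.2]
ee_rot: [2.892, 1.228, 0.0]
force: [-1.6, -0.9, 4.9]
opening: 12.0
grasp_force: 45.0
```

{"method": "carry_out", "body": {
  "series": [
    [[0,0,0],[0,0,0.07],0.05],
    [[0,0,0],[0,0,0],0.05]
  ]
}}

```text
clock: 21.05
position: [398.6, 280.7, 71.2]
ee_rot: [2.892, 1.228, 0.0]
force: [-1.9, -0.4, 6.2]
opening: 11.6
grasp_force: 45.0
```

The force follows the spring. Now pressing to the stop.

{"method": "carry_out", "body": {
  "series": [
    [[0,0,0],[0,0,0.03],0.05],
    [[0,0,0],[0,0,0],0.05]
  ]
}}

```text
clock: 21.25
position: [398.7, 280.8, 71.0]
ee_rot: [2.892, 1.228, -0.0]
force: [-6.8, -3.6, 20.6]
opening: 11.6
grasp_force: 45.0
```

{"method": "carry_out", "body": {
  "series": [
    [[0,0,0],[0,0,0.03],0.05],
    [[0,0,0],[0,0,0],0.05]
  ]
}}

```text
clock: 21.45
position: [398.9, 280.9, 70.8]
ee_rot: [2.892, 1.228, -0.0]
force: [-11.0, -7.6, 39.4]
opening: 11.6
grasp_force: 45.0
```

At the stop (force rose from about 6 N to 39 N with hardly any travel). Easing off a little, still firmly pressed.

{"method": "carry_out", "body": {
  "series": [
    [[0,0,0],[0,0,-0.02],0.05],
    [[0,0,0],[0,0,0],0.05],
    [[0,0,0],[0,0,0],0.05],
    [[0,0,0],[0,0,0],0.05],
    [[0,0,0],[0,0,0],0.05]
  ]
}}

```text
clock: 21.95
position: [398.7, 280.8, 70.9]
ee_rot: [2.892, 1.228, 0.0]
force: [-8.4, -4.5, 26.8]
opening: 11.7
grasp_force: 45.0
```

```bash
python3 - <<'E'
from station import r
import numpy as np
from h import *
s,c=snap("w9");print(s["position"],s["force"],s["opening"],s["grasp_force"])
h,g=gs(c);P=c["pose"]
for x in((457,210.2,62.),(485.3,251.4,62.)):
    print(blob(c,(h[...,1]<60)&(g>200),x,62,60,1500))
E
```

```text
[398.72701378 280.82714028  70.90919474] [-8.43756201 -4.52066687 26.79213773] 11.650429550868004 45.01969562843442
[383. 241.] [354, 40, 15, 14, 97] [362.6  45. ] [10.1 18.6]
[525.43388285 322.37353006  62.        ]
[380. 175.] [354, 40, 15, 14, 97] [362.6  45. ] [10.1 18.6]
[525.43388285 322.37353006  62.        ]
```

```bash
python3 -c "
from station import r
print(r.hand_in())"
```

```text
the job is handed in; nothing more can be done
None
```

Handed in at about 22 s, no verdict shown: both cells are nub up in the wells (seen seated before the knob went on; my last picture check of them failed), and the knob is home on the D-shaft and held pressed to its stop at about 27 N. I didn't touch the padlock, tape roll or pliers, but I viewed 11 pictures, one over the limit of 10.

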